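Shut and lock the sprung lid of the compound case

TASK

Shut the blue case's lid and lock it with the red wing: push the wing down until you feel the sprung lid meet its rubber stop, then, keeping it down, turn the wing a quarter turn clockwise as far as it goes, so that its cam catches under the keeper and the lid stays down by itself. Do not force the lid hard against its stop, and leave the other things on the bench where they are.

Things in the scene. Friction and masses are not known exactly. Their poses are not given: they have to be found in the camera images.
- case: blue sheet-metal case bolted to the bench, 120 deep (x) x 220 wide (y) x 80 high; its front looks along its own -x; origin at the centre of its underside. Steel keeper ledge in the middle of the front wall, 28 wide, 14 mm out, about 48 to 57 mm high. A spring bar inside the front wall lifts the lid 9 mm there: pressing it shut takes about 8 to 15 N at the wing.
- lid (a joint): hinge of the lid, rad: 0 = level, grows as the front edge rises. The rubber bumpers stop it somewhere between -0.03 and 0.03. Stiff, stays where left above 0.1; springs up to about 0.08 if shut without locking; locked, it rests about 0.02 above its stop. The plate is 6 mm thick, 226 wide, reaches from 1 to 191 mm before the hinge line; top face 5 mm above the hinge line when level.
- lid_hinge (a point): middle of the lid's hinge line, at case frame (66, 0, 84) mm; hinge axis = y; z is the lid's normal, -x points along the lid to its front edge
- wing (a joint): turn of the red wing about the lid's normal, rad: 0 = wing crosswise (along the case's y), cam pointing to the case's +y; grows clockwise seen from above to its stop at 1.57 = wing pointing at the case (along x), cam under the keeper. With the lid not pushed right down the cam strikes the keeper at about 0.6.
- wing_top (a point): centre of the top of the red wing, on its turning axis, 156 mm before the hinge line and 37 mm above it with the lid level; z up along the axis. Wing 12 thick (x) x 44 long (y) x 26 high, on a black flange of 60 diameter, 5 thick (upper face 26 mm below this point), that turns with it. Shaft and cam hang 48 mm below the lid.
- tin: round tin of polishing compound, 72 across x 20 high, bystander; origin at the underside
- tape: brown tape roll, 85 across x 24 high, bystander; origin at the underside
- bar_white: white compound bar 33x60x31, bystander; origin at the underside
- marker_pen: black and white marker, 135 long, bystander; origin at the underside
- emery: brown emery block 51x81x22, bystander; origin at the underside
- glue: pale blue squeeze bottle with a long nozzle, 45 across x 184 high, bystander; origin at the underside
- fitting: brass pipe fitting 19x35x17, bystander; origin at the underside
- stop: guide strip on the case's front wall (its origin = the case's origin). It carries the steel keeper and the two rubber bumpers on the front rim that stop the lid; these are shimmed together up to 3 mm up or down, differently each time, which can only be felt

How it is judged:
By the outcome, as a careful person would: the job done as asked, in the order asked, and still so for the second after the job is handed in, with the robot touching nothing.
It also fails if it takes over 51 s, if anything falls off the work surface, if the arm or the gripper's body presses on something with over 40 N, if the wrist force passes 120 N, or if a joint passes its speed limit or range.

ROBOT

A 6-joint arm with a two-finger parallel gripper is mounted at the origin on a cart in front of the work surface, level with it; the furniture and walls round the work are solid. World frame = base frame: x ahead of the robot, y to its left, z up, the work surface at z = 0. Lengths are in mm, angles in degrees, forces in N, time in s.
With the tool pointing down it reaches from about 150 to 775 mm from the base axis. Payload 6.1 kg.
Tool frame: the origin (TCP) lies at the very end of the fingers, on their centre line; the grasp point (between the pads) lies r.grip_point_offset behind it (r.grip_point_offset is the distance from the TCP to the grasp point, in mm); z points along the fingers, y is the line along which they close (so a half turn about z gives the same grasp; the last joint's range is limited). The gripper opens to 85 mm and grips with 20 to 120 N. Pads are 22 mm wide; open, the fingers measure 114 mm over their backs; the gripper's body (76 mm by 85 mm) begins 54 mm behind the grasp point. The pads swing forward as they close: fully open they stand 13 mm farther back than shut.
Start: joints at [77.177, 7.208, -2.269, 80.523, 0, 90], TCP at [116.511, 511.892, 231.295] pointing down, gripper open.
Joint ranges: [-155.77, 155.77], [-54.66, 111.73], [-72.52, 77.12], [-102.08, 115.82], [-83.92, 84.16], [-180, 180]. Speed limits (degrees/s): [136.94, 136.94, 172.46, 180, 180, 180].

INTERFACE

Orientations are given as a 3x3 rotation matrix whose columns are the frame's x, y, z axes.
In Python, from workcell import r, capture, cut_out gives the robot as it stands. The module is installed in compiled form; this text tells all that it offers.
- The arm moves only by the tool jog_arm, never from a script. Its argument "rows" is a list of rows, each a list of 3 entries, a list of its own where there are three numbers: the shift along the tool's x, y, z each as a share of 0.2 m, from -1 to 1, then the turn about the tool's z as a share of 45 degrees, from -1 to 1, then the opening, from -1 (shut) to 1 (fully open). A call has 1 to 12 rows; each row is the pose to reach, as a shift and turn from the pose commanded when the call began, along the tool's axes at that moment; what a row does not reach only later rows make up. A row lasts 1/10 s, in which the tool goes at most 50 mm and 8.59 degrees, less where a joint would pass 70% of its speed; a pose out of reach is approached as far as the arm can. A call with a number of a shift or a turn outside -1 to 1 is refused whole. A call with a gripper value outside its range is refused whole. The fingers move at their own pace and stop on an object; "force" is the grip in N (left out, the last holds). Time passes only in rows, so rows that repeat a pose let the fingers close. It gives the time, the measured TCP pose, the force, the opening and the grip force at its end, in the units of the state.
- r.observe(): the state, without advancing time (a new reading comes with each control period).
- capture(name): name is "scene" or "top" or "wrist"; returns a dict with "frame" (420x560x3 uint8, red, green, blue), "fovy" (degrees; the focal length in pixels is half the picture's height over the tangent of half this angle, whatever the lens; pixels are square), "cx", "cy" (the principal point, pixels), "R" (3x3) and "t" (3): a world point X has camera coordinates R X + t. Camera axes: x right, y down, z forward; pixel columns grow to the right and rows downward; lengths in mm; the calibration is good to about 2 mm. A picture is of the moment at which its call begins. There is no depth.
- r.close_job(): hands the job in; it is judged then, once.
Trained networks look in a picture, given as the dict that the camera call returned (one of the last four; its "shot" number tells which), for a name from the list of things; names that differ only in an ending like _2 or _b are one class to them, and where a whole thing is asked for, a point or a joint stands for the part that bears it (a point fixed in the world has none). Each returns a list of dicts, best first, with "p" (0 to 1); they miss things now and then, are a little off and sometimes report something else, mostly with a low value. They report only what shows in the picture. A call takes as long as a camera call.
- cut_out(thing, picture): "pixels" (420x560 bool, what is visible of it) and "box" ([left, top, right, bottom] in pixels, round what is visible of it).
The state is a dict: "time": time; "joint_positions": joint angles; "qd": joint speeds; "effort": joint torques, N m; "eef_pos": TCP position; "ee_rot": TCP orientation; "contact_force": force on the tool from outside, world axes, zero at the start; "ft_torque": the same for the moment, N m; "finger_gap": opening from 0.0 (shut) to 1.0 (fully open); "grasp_force": force on a finger pad.
Only numpy, scipy, OpenCV 4.12 (cv2) and the standard library are available. Lean on these libraries where they do the work, as an engineer would, in place of code of your own. Each camera call takes 0.05 s, during which the arm holds its last target. There are 200 camera calls.

## Working session

There is one attempt and no reset: what is moved stays moved. The work goes in short steps, Python scripts to look and compute and a tool call to move; the robot and the scene stay as the last step left them, time stands still between calls to the robot, and variables do not carry over. Pictures are saved under pics/ and viewed, at most 14 in all, crops included, and the job is handed in when it is done.

Besides the shell and the picture viewer there is one more tool, called by a JSON object that holds its "api" and its "payload", one argument or row to a line. jog_arm: Moves the arm, as the interface text tells. Its arguments: {"type":"object","properties":{"rows":{"type":"array","items":{"type":"array"}},"force":{"type":"number"}},"required":["rows"]}

```bash
mkdir -p pics
cat > h.py <<'E'
import numpy as np, cv2
from workcell import r, capture, cut_out
def K(c):
    f=210/np.tan(np.radians(c["fovy"])/2); return np.array([[f,0,c["cx"]],[0,f,c["cy"]],[0,0,1]])
def proj(c,X):
    q=(np.asarray(X)@np.array(c["R"]).T+c["t"])@K(c).T; return q[...,:2]/q[...,2:]
def ray(c,uv):
    R=np.array(c["R"]); d=R.T@np.linalg.inv(K(c))@np.array([uv[0],uv[1],1.]); return -R.T@np.array(c["t"]),d/np.linalg.norm(d)
def atz(c,uv,z):
    o,d=ray(c,uv); return o+d*(z-o[2])/d[2]
def save(c,n): cv2.imwrite(n,np.ascontiguousarray(c["frame"][...,::-1]))
E
python3 - <<'E'
from h import *
import pickle
s=r.observe(); print(s["eef_pos"],s["ee_rot"],s["contact_force"],s["finger_gap"],r.grip_point_offset)
D={}
for n in("scene","top"):
    c=capture(n);save(c,f"pics/{n}1.png");o=[]
    for th in("case","lid","wing","glue","tin","tape","bar_white","marker_pen","emery","fitting"):
        for k in cut_out(th,c)[:1]:
            m=k["pixels"]; ys,xs=np.nonzero(m); print(n,th,round(k["p"],2),k["box"],xs.mean().round(1),ys.mean().round(1)); o.append((th,m))
    D[n]=(c,o); print(c["R"],c["t"],c["fovy"])
pickle.dump(D,open("d.pkl","wb"))
E
```

```text
[116.4219723  511.49238725 230.49475338] [[-9.75057255e-01  2.21953169e-01 -3.74330796e-04]
 [ 2.21953485e-01  9.75055872e-01 -1.64254099e-03]
 [ 4.26262573e-07 -1.68465553e-03 -9.99998581e-01]] [0.710925   0.05784859 0.37569961] 1.0009448848985998 18.700000000000003
scene case 0.66 [187.7, 171.1, 270.1, 240.3] 233.7 205.6
scene lid 0.61 [213.1, 210.9, 243.8, 222.7] 222.4 214.0
scene wing 0.57 [205.0, 166.8, 226.4, 195.8] 217.8 179.7
scene glue 0.5 [217.7, 154.2, 226.2, 172.1] 221.6 164.9
scene tin 0.64 [190.2, 176.7, 211.5, 191.5] 200.1 183.1
scene tape 0.95 [155.2, 194.2, 179.4, 213.6] 168.7 201.2
scene bar_white 0.66 [174.8, 181.6, 193.0, 194.2] 182.7 188.2
scene marker_pen 0.63 [325.5, 294.5, 344.5, 332.9] 334.0 311.2
scene emery 0.88 [338.5, 272.4, 370.8, 305.7] 353.9 289.4
scene fitting 0.7 [173.9, 182.5, 193.8, 194.4] 183.3 188.3
[[ 0.69707688 -0.71698343 -0.00431129]
 [-0.40973941 -0.39341446 -0.82300588]
 [ 0.58838545  0.57546487 -0.5680165 ]] [-415.13587503  304.11678759 1085.38103742] 49.712209385890446
top case 0.86 [175.5, 184.0, 265.2, 244.9] 217.9 214.1
top lid 0.77 [173.7, 187.1, 259.1, 248.4] 216.7 214.4
top wing 0.59 [206.4, 221.8, 228.8, 245.7] 216.9 227.4
top glue 0.76 [149.8, 161.9, 167.5, 179.8] 154.9 173.1
top tin 0.9 [130.8, 181.3, 157.3, 205.9] 142.0 194.4
top tape 0.85 [128.7, 231.6, 161.8, 260.3] 144.9 246.1
top bar_white 0.71 [131.3, 210.7, 145.5, 229.5] 138.2 219.0
top marker_pen 0.63 [374.8, 228.1, 391.6, 272.9] 381.8 251.1
top emery 0.78 [364.2, 211.0, 394.5, 232.4] 377.9 218.9
top fitting 0.69 [363.9, 206.2, 390.9, 232.6] 377.6 218.8
[[ 0.01735658 -0.99977082  0.01253252]
 [-0.98917477 -0.01899662 -0.14550741]
 [ 0.14571214 -0.00987134 -0.98927778]] [ -43.62022285  557.06090075 1401.25105446] 46.88476882256896
```

View pics/scene1.png

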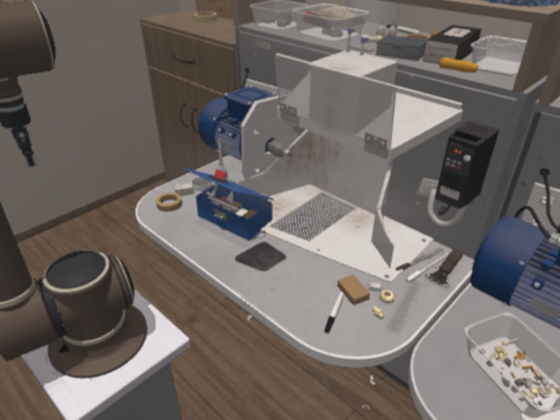

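View pics/top1.png

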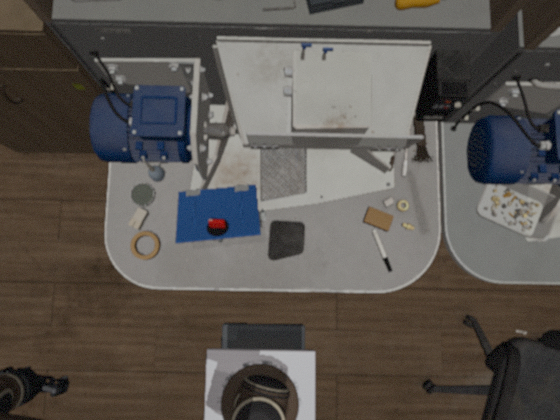

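The case is at scene (234,205) and top (218,214). Its lid stands partly open with the wing crosswise, and the front faces the robot. I'll take enlarged crops and the wrist view next.

Run:
```python
from h import *
import pickle
D=pickle.load(open("d.pkl","rb"))
a=D["scene"][0]; b=D["top"][0]
A=cv2.resize(a["frame"][150:250,170:290],None,fx=6.6,fy=6,interpolation=cv2.INTER_CUBIC)
A=cv2.resize(a["frame"][150:250,170:290],(600,500),interpolation=cv2.INTER_CUBIC)
B=cv2.resize(b["frame"][160:260,130:270],(700,500),interpolation=cv2.INTER_CUBIC)
w=capture("wrist");pickle.dump(w,open("w.pkl","wb"))
for n,I in(("cs",A),("ct",B),("w1",w["frame"])): cv2.imwrite(f"pics/{n}.png",np.ascontiguousarray(I[...,::-1]))
for uv in((217,227),(178,192),(258,186),(260,236),(178,242)): print(atz(b,uv,100).round())
for th in("case","lid","wing","glue"):
    for k in cut_out(th,w)[:1]: print(th,k["p"],k["box"])
```

```text
[500. 130. 100.]
[599. 245. 100.]
[621.  16. 100.]
[477.   7. 100.]
[456. 238. 100.]
```

View pics/cs.png

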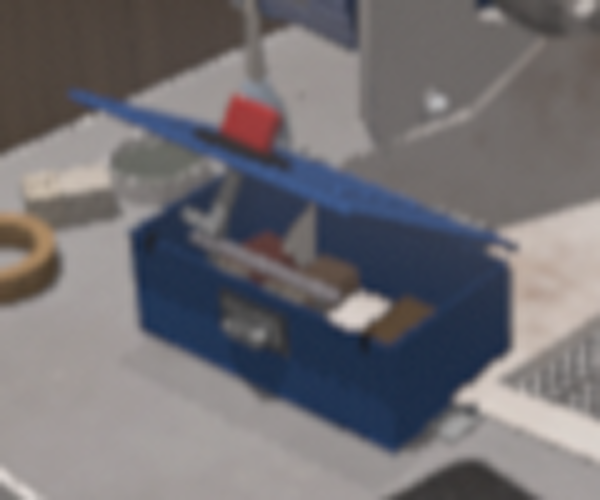

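View pics/ct.png

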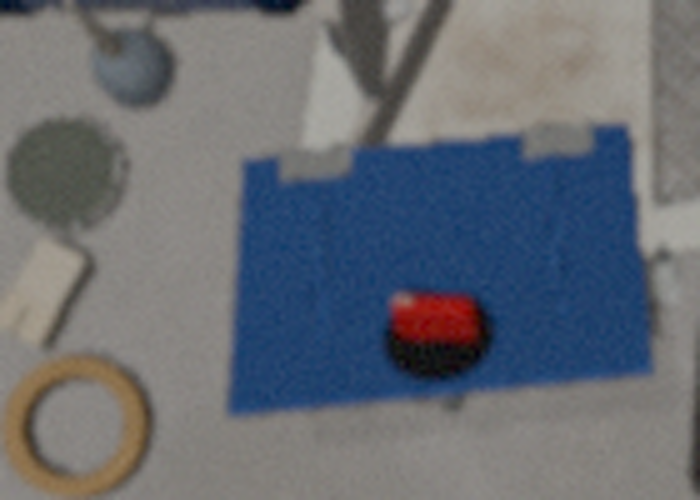

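View pics/w1.png

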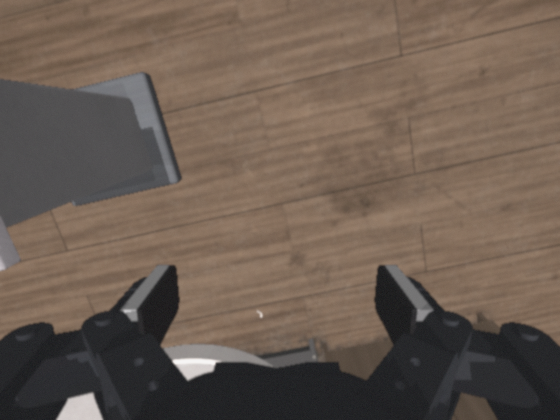

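The crops show the lid raised (front-left corner at scene ≈(184,168), front-right ≈(240,192)) and the wing crosswise. The wrist view shows only the floor. I'll fit the pose to the corner points.

```bash
cat > fit.py <<'E'
from h import *
import pickle
from scipy.optimize import least_squares
def Rz(a): return np.array([[np.cos(a),-np.sin(a),0],[np.sin(a),np.cos(a),0],[0,0,1]])
def world(p,X): return np.asarray(X,float)@Rz(p[2]).T+[p[0],p[1],0]
def lid(p,X,q):  # X relative to hinge, level
    X=np.asarray(X,float); c,s=np.cos(q),np.sin(q)
    Y=np.stack([X[...,0]*c+X[...,2]*s, X[...,1], -X[...,0]*s+X[...,2]*c],-1)
    return world(p,Y+[66,0,84])
LT=[[-1,113,5],[-1,-113,5],[-191,-113,5],[-191,113,5]]
E
python3 - <<'E'
from fit import *
D=pickle.load(open("d.pkl","rb")); a=D["scene"][0]; b=D["top"][0]
tp=np.array([[245,158],[628,126],[652,372],[230,414]])/5+[130,160]
sl=np.array([[515,247],[350,208],[72,92]])/5+[170,150]
sc=np.array([[395,450],[142,332],[510,350],[135,232]])/5+[170,150]
C=[[-60,-110,0],[-60,110,0],[60,-110,0],[-60,110,80]]
def f(p):
    L=lid(p,LT,p[3]); 
    return np.concatenate([(proj(b,L)-tp).ravel(),(proj(a,L[1:])-sl).ravel(),(proj(a,world(p,C))-sc).ravel()])
s=least_squares(f,[540,125,0.1,0.3],loss="soft_l1",x_scale=[10,10,.1,.1])
p=s.x; print(p,f(p).round(1))
np.save("p.npy",p)
print("wing_top now",lid(p,[-156,0,37],p[3]),"level",lid(p,[-156,0,37],0))
for n,c in(("top",b),("scene",a)):
    print(n,"wing proj",proj(c,lid(p,[-156,0,37],p[3])))
b_=D["top"][1]
for th in("glue","tin","bar_white","tape"):
    m=dict(b_)[th]; ys,xs=np.nonzero(m); print(th,atz(b,(xs.mean(),ys.mean()),150 if th=="glue" else 20).round())
E
```

```text
[5.48444618e+02 1.25515182e+02 1.18263728e-01 5.87044137e-01] [-0.5 -0.1  0.8 -1.3  0.7  0.  -0.5  0.2  1.8 -0.6  0.3  0.3 -1.  -0.6
 -0.2  1.  -0.8 -0.5  0.6  2.5 -1.8 -0.9]
wing_top now [505.3593509  120.39586876 201.21430026] level [459.07326865 114.89624036 121.        ]
top wing proj [216.60630068 220.77677921]
scene wing proj [221.47956901 170.70454182]
glue [642. 302. 150.]
tin [604. 369.  20.]
bar_white [529. 376.  20.]
tape [448. 351.  20.]
```

{"api": "jog_arm", "payload": {
  "rows": [
    [[-0.4,-0.27,-0.1],0,-1],
    [[-0.75,-0.5,-0.1],0,-1],
    [[-0.75,-0.5,-0.1],0,-1],
    [[-0.75,-0.5,-0.1],0,-1]
  ],
  "force": 40
}}

```text
time: 1.75
eef_pos: [241.9, 379.1, 251.8]
ee_rot: [[-0.975, 0.223, 0.001], [0.223, 0.975, 0.0], [-0.001, 0.0, -1.0]]
contact_force: [0.0, -0.2, 0.1]
finger_gap: 0.328
grasp_force: 0.0
```

{"api": "jog_arm", "payload": {
  "rows": [
    [[-0.4,-0.27,-0.05],0,-1],
    [[-0.75,-0.5,-0.05],0,-1],
    [[-0.75,-0.5,-0.05],0,-1],
    [[-0.75,-0.5,-0.05],0,-1]
  ]
}}

```text
time: 2.15
eef_pos: [366.3, 248.0, 261.7]
ee_rot: [[-0.975, 0.224, 0.001], [0.224, 0.975, 0.0], [-0.001, 0.0, -1.0]]
contact_force: [0.3, 1.0, -0.6]
finger_gap: -0.001
grasp_force: 0.0
```

{"api": "jog_arm", "payload": {
  "rows": [
    [[-0.4,-0.27,-0.05],0.1,-1],
    [[-0.75,-0.5,-0.05],0.3,-1],
    [[-0.75,-0.5,-0.05],0.5,-1],
    [[-0.75,-0.5,-0.05],0.5,-1],
    [[-0.75,-0.5,-0.05],0.5,-1]
  ]
}}

```text
time: 2.65
eef_pos: [491.0, 116.8, 270.8]
ee_rot: [[-0.813, 0.582, 0.0], [0.582, 0.813, -0.001], [-0.0, -0.001, -1.0]]
contact_force: [0.1, 1.0, -0.6]
finger_gap: 0.002
grasp_force: 0.0
```

Run:
```python
from h import *
s=r.observe(); print(s["time"],s["eef_pos"],s["ee_rot"],s["contact_force"],s["joint_positions"])
```

```text
2.65 [490.95012804 116.81496511 270.75382249] [[-8.12963858e-01  5.82314146e-01  7.21991519e-06]
 [ 5.82313964e-01  8.12963613e-01 -7.81445587e-04]
 [-4.60916348e-04 -6.31082762e-04 -9.99999695e-01]] [ 0.09421777  1.01769169 -0.58005712] [ 1.34094499e+01  5.21416567e+00  4.27059522e-01  8.52228748e+01
 -4.36488399e-02  4.90229261e+01]
```

{"api": "jog_arm", "payload": {
  "rows": [
    [[0,0,0],-0.19,-1],
    [[0,0,0],-0.38,-1],
    [[0,0,0],-0.57,-1],
    [[0,0,0],-0.76,-1],
    [[0,0,0],-0.98,-1],
    [[0,0,0],-0.98,-1]
  ]
}}

```text
time: 3.25
eef_pos: [488.2, 120.1, 271.4]
ee_rot: [[-0.988, -0.155, -0.0], [-0.155, 0.988, 0.0], [0.0, 0.0, -1.0]]
contact_force: [-0.3, -0.1, 0.3]
finger_gap: -0.002
grasp_force: 0.0
```

{"api": "jog_arm", "payload": {
  "rows": [
    [[0,0,0],-0.19,-1],
    [[0,0,0],-0.38,-1],
    [[0,0,0],-0.57,-1],
    [[0,0,0],-0.76,-1],
    [[0,0,0],-0.98,-1],
    [[0,0,0],-0.98,-1]
  ]
}}

```text
time: 3.85
eef_pos: [488.4, 119.9, 271.4]
ee_rot: [[-0.604, -0.797, 0.0], [-0.797, 0.604, 0.0], [-0.0, 0.0, -1.0]]
contact_force: [-0.8, 0.5, 0.7]
finger_gap: 0.003
grasp_force: 0.0
```

{"api": "jog_arm", "payload": {
  "rows": [
    [[0,0,0],-0.19,-1],
    [[0,0,0],-0.38,-1],
    [[0,0,0],-0.57,-1],
    [[0,0,0],-0.76,-1],
    [[0,0,0],-0.98,-1],
    [[0,0,0],-0.98,-1],
    [[0,0,0],-0.98,-1]
  ]
}}

```text
time: 4.55
eef_pos: [488.6, 119.7, 271.3]
ee_rot: [[0.117, -0.993, 0.0], [-0.993, -0.117, 0.0], [-0.0, -0.0, -1.0]]
contact_force: [0.7, -0.7, -0.4]
finger_gap: -0.0
grasp_force: 0.0
```

Run:
```python
from fit import *
p=np.load("p.npy")
s=r.observe(); print(s["time"],s["eef_pos"],s["ee_rot"],s["contact_force"],s["joint_positions"])
w=capture("wrist"); pickle.dump(w,open("w.pkl","wb"))
I=w["frame"].copy()
for X in list(lid(p,LT,p[3]))+[lid(p,[-156,0,37],p[3])]+list(lid(p,[[-150,22,37],[-150,-22,37],[-162,-22,37],[-162,22,37]],p[3])):
    u=proj(w,X); print(u.round(1)); cv2.circle(I,tuple(int(v) for v in u),4,(0,255,0),1)
for th in("wing","lid"):
    for k in cut_out(th,w)[:1]: print(th,k["p"],k["box"])
cv2.imwrite("pics/w2.png",np.ascontiguousarray(I[...,::-1]))
```

```text
4.55 [488.57126691 119.66539611 271.34425844] [[ 1.16671746e-01 -9.93170531e-01  1.36060265e-05]
 [-9.93170530e-01 -1.16671745e-01  3.94755086e-05]
 [-3.76184729e-05 -1.81187811e-05 -9.99999999e-01]] [ 0.65603921 -0.69736643 -0.36077476] [ 1.37612951e+01  5.03104805e+00  2.99046571e-01  8.52667033e+01
  2.01141451e-03 -8.29387631e+01]
[158.3 290.9]
[134.1  67.5]
[324.   40.8]
[313.1 357.5]
[249.6 223.4]
[243.6 251.9]
[241.7 190.4]
[256.1 192.5]
[257.3 255.6]
wing 0.81 [239.2, 174.9, 305.3, 253.8]
lid 0.65 [136.0, 43.2, 325.5, 308.2]
```

View pics/w2.png

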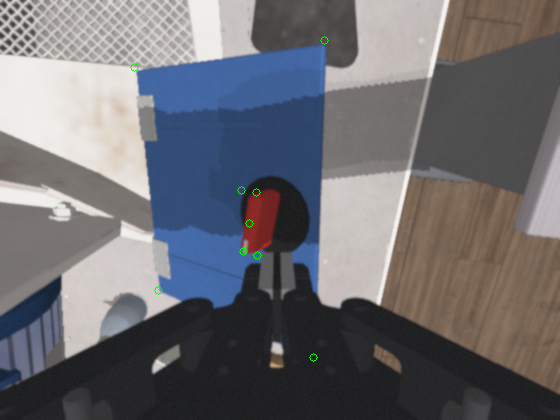

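The lid edges match the fit within a few pixels. The wing at (260,220) seems slightly turned, so I'll zoom in.

Run:
```python
from fit import *
w=pickle.load(open("w.pkl","rb"))
cv2.imwrite("pics/w3.png",np.ascontiguousarray(cv2.resize(w["frame"][165:265,220:320],(600,600),interpolation=cv2.INTER_CUBIC)[...,::-1]))
```

```text
(no output)
```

View pics/w3.png

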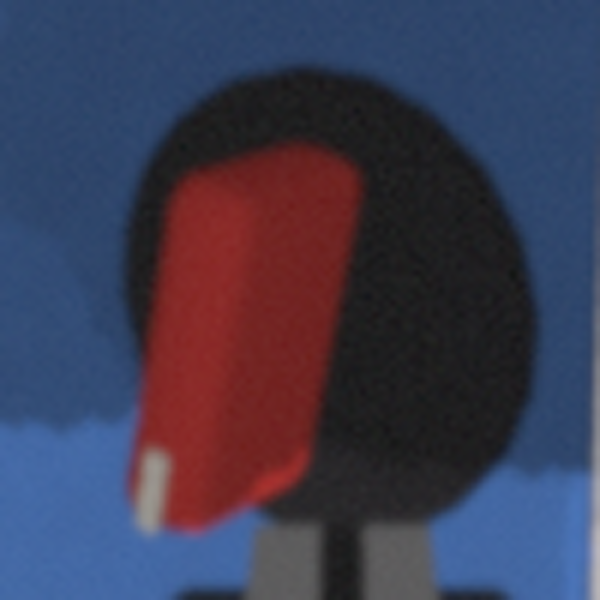

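Run:
```python
from fit import *
D=pickle.load(open("d.pkl","rb")); a=D["scene"][0]; b=D["top"][0]; w=pickle.load(open("w.pkl","rb"))
tp=np.array([[245,158],[628,126],[652,372],[230,414]])/5+[130,160]
sl=np.array([[515,247],[350,208],[72,92]])/5+[170,150]
sc=np.array([[395,450],[142,332],[510,350],[135,232]])/5+[170,150]
C=[[-60,-110,0],[-60,110,0],[60,-110,0],[-60,110,80]]
wl=np.array([[137,70],[323.5,44]])
wt=np.array([[180,180],[255,185],[205,525],[130,500]])/6+[220,165]
W=np.array([[6,-22,0],[-6,-22,0],[-6,22,0],[6,22,0]])
def f(p):
    L=lid(p,LT,p[3]); T=lid(p,W@Rz(-p[4]).T+[-156,0,37],p[3])
    return np.concatenate([(proj(b,L)-tp).ravel(),(proj(a,L[1:])-sl).ravel(),(proj(a,world(p,C))-sc).ravel(),.6*(proj(w,L[1:3])-wl).ravel(),.6*(proj(w,T)-wt).ravel()])
s=least_squares(f,[540,125,0.1,0.5,0.1],loss="soft_l1",x_scale=[10,10,.1,.1,.1])
p=s.x; print(p.round(3),f(p).round(1)); np.save("p2.npy",p)
for q in(p[3],.5,.4,.3,.2,.15,.1,.05,0): print(round(q,3),"top",lid(p,[-156,0,37],q).round(1),"frontedge z",lid(p,[-162,0,37],q)[2].round(1))
```

```text
[5.48257e+02 1.26544e+02 1.22000e-01 5.78000e-01 1.97000e-01] [-1.   0.1  0.3 -1.3  0.5  0.4 -0.7  0.8  1.6 -0.8 -0.1  0.8 -1.4 -0.1
 -0.3  0.9 -1.1 -0.5  0.4  2.3 -2.1 -0.9 -1.9 -0.6  0.8 -0.8 -0.8 -2.4
  0.5  0.5 -0.1  2.  -0.6  0.5]
0.578 top [504.1 121.1 200.2] frontedge z 203.5
0.5 top [495.5 120.1 191.3] frontedge z 194.1
0.4 top [485.4 118.9 178.8] frontedge z 181.2
0.3 top [476.7 117.8 165.4] frontedge z 167.2
0.2 top [469.3 116.9 151.3] frontedge z 152.4
0.15 top [466.1 116.5 143.9] frontedge z 144.8
0.1 top [463.4 116.2 136.4] frontedge z 137.0
0.05 top [461.  115.9 128.8] frontedge z 129.1
0 top [458.9 115.6 121. ] frontedge z 121.0
```

{"api": "jog_arm", "payload": {
  "rows": [
    [[0,-0.07,0.1],0.15,-1],
    [[0,-0.07,0.2],0.245,-1],
    [[0,-0.07,0.29],0.245,-1],
    [[0,-0.07,0.29],0.245,-1],
    [[0,-0.07,0.29],0.245,-1]
  ]
}}

```text
time: 5.2
eef_pos: [502.5, 121.2, 213.6]
ee_rot: [[-0.072, -0.997, -0.0], [-0.997, 0.072, -0.0], [0.0, 0.0, -1.0]]
contact_force: [0.3, 0.2, -0.1]
finger_gap: 0.0
grasp_force: 0.0
```

{"api": "jog_arm", "payload": {
  "rows": [
    [[0,0,0.03],0,-1],
    [[0,0.005,0.06],0,-1],
    [[0,0.02,0.08],0,-1],
    [[0.005,0.035,0.105],0,-1],
    [[0.005,0.05,0.125],0,-1],
    [[0.01,0.068,0.147],0,-1],
    [[0.01,0.086,0.168],0,-1]
  ]
}}

```text
time: 5.9
eef_pos: [485.2, 120.3, 179.3]
ee_rot: [[-0.071, -0.997, 0.0], [-0.997, 0.071, -0.0], [0.0, -0.001, -1.0]]
contact_force: [0.1, -0.8, 0.7]
finger_gap: 0.001
grasp_force: 0.7
```

{"api": "jog_arm", "payload": {
  "rows": [
    [[0.0,0.012,0.02],0,-1],
    [[0.0,0.024,0.036],0,-1],
    [[0.005,0.035,0.053],0,-1],
    [[0.01,0.045,0.07],0,-1],
    [[0.01,0.055,0.087],0,-1],
    [[0.015,0.063,0.104],0,-1],
    [[0.015,0.072,0.122],0,-1],
    [[0.015,0.08,0.14],0,-1]
  ]
}}

```text
time: 6.7
eef_pos: [469.0, 118.3, 151.4]
ee_rot: [[-0.071, -0.997, -0.0], [-0.997, 0.071, -0.001], [0.001, -0.0, -1.0]]
contact_force: [0.9, -0.8, 1.4]
finger_gap: -0.002
grasp_force: 0.6
```

Run:
```python
from fit import *
p=np.load("p2.npy")
c=capture("scene"); s=r.observe(); print(s["contact_force"])
cv2.imwrite("pics/s2.png",np.ascontiguousarray(cv2.resize(c["frame"][130:250,150:290],(700,600),interpolation=cv2.INTER_CUBIC)[...,::-1]))
for q in(.4,.3,.2,.1): print(q,((proj(c,lid(p,LT,q)[1:])-[150,130])*5).round().tolist())
```

```text
[-0.0096484  -0.36199438 -0.0232679 ]
0.4 [[622.0, 343.0], [432.0, 370.0], [150.0, 245.0]]
0.3 [[621.0, 343.0], [426.0, 402.0], [145.0, 275.0]]
0.2 [[621.0, 344.0], [421.0, 433.0], [143.0, 304.0]]
0.1 [[620.0, 344.0], [419.0, 463.0], [142.0, 332.0]]
```

View pics/s2.png

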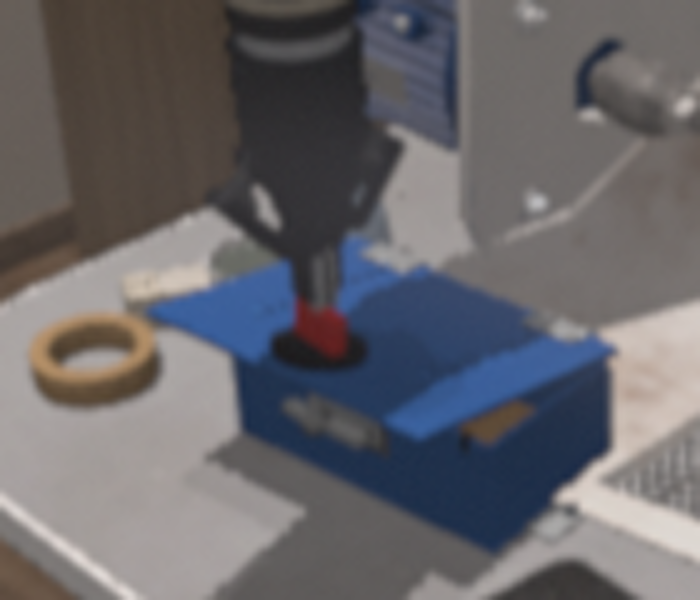

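The picture shows the lid at about 0.2 (front corners (150,310) and (415,437)), with the closed fingers on the wing top. I'll keep pushing down.

{"api": "jog_arm", "payload": {
  "rows": [
    [[0.0,0.008,0.018],0,-1],
    [[0.0,0.014,0.036],0,-1],
    [[0.0,0.02,0.054],0,-1],
    [[0.0,0.026,0.07],0,-1],
    [[0.0,0.03,0.08],0,-1],
    [[0.0,0.03,0.08],0,-1]
  ]
}}

```text
time: 7.35
eef_pos: [462.9, 119.1, 135.3]
ee_rot: [[-0.07, -0.998, -0.001], [-0.998, 0.07, 0.0], [-0.0, 0.001, -1.0]]
contact_force: [0.6, -0.3, 0.1]
finger_gap: 0.002
grasp_force: 0.0
```

{"api": "jog_arm", "payload": {
  "rows": [
    [[0.0,0,-0.1],0,-1],
    [[0.0,0,-0.25],0,0],
    [[0.0,0,-0.4],0,0],
    [[0.0,0,-0.5],0,0],
    [[0.0,0,-0.5],0,0]
  ]
}}

```text
time: 7.85
eef_pos: [464.5, 119.5, 238.7]
ee_rot: [[-0.071, -0.997, 0.005], [-0.998, 0.071, 0.002], [-0.002, -0.005, -1.0]]
contact_force: [0.6, -0.3, -0.4]
finger_gap: 0.498
grasp_force: 0.0
```

Run:
```python
from fit import *
p=np.load("p2.npy")
w=capture("wrist"); s=r.observe(); print(s["contact_force"],s["finger_gap"],s["eef_pos"])
pickle.dump(w,open("w.pkl","wb"))
I=cv2.resize(w["frame"][100:300,150:400],(750,600),interpolation=cv2.INTER_CUBIC)
W=np.array([[6,-22,0],[-6,-22,0],[-6,22,0],[6,22,0]])
for q in(.1,):
    T=(proj(w,lid(p,W@Rz(-p[4]).T+[-156,0,37],q))-[150,100])*3; print(T.round().tolist())
    for u in T: cv2.circle(I,tuple(int(v) for v in u),4,(0,255,0),1)
    print(((proj(w,lid(p,LT,q))-[150,100])*3).round().tolist())
cv2.imwrite("pics/w4.png",np.ascontiguousarray(I[...,::-1]))
```

```text
[ 0.6190814  -0.70103949 -1.16458611] 0.4999214775482547 [463.93944822 119.33389074 236.80231164]
[[356.0, 239.0], [404.0, 240.0], [402.0, 406.0], [357.0, 404.0]]
[[8.0, 684.0], [-227.0, -4.0], [444.0, -161.0], [570.0, 623.0]]
```

View pics/w4.png

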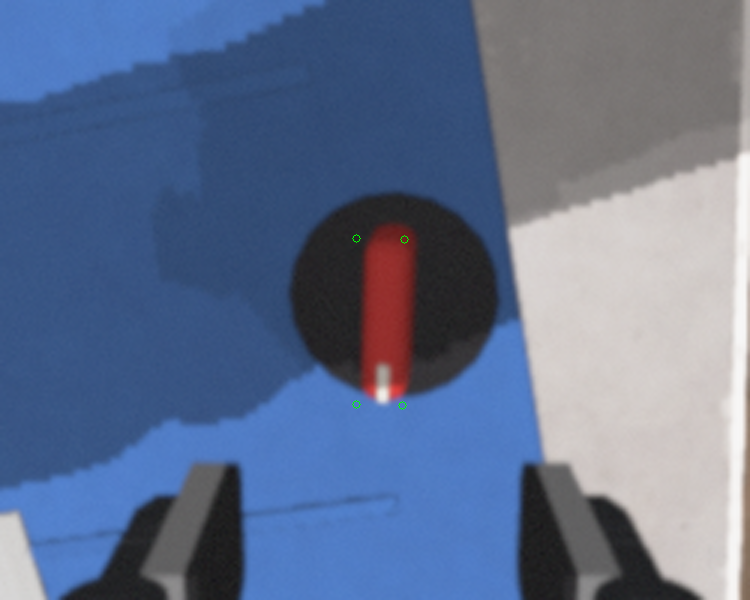

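The wing is at crop (388,310), about 2–3 mm from the prediction and centred between the fingers apart from that. I'll descend with the fingers either side of it.

{"api": "jog_arm", "payload": {
  "rows": [
    [[0.025,0.01,0.15],0,0],
    [[0.025,0.01,0.35],0,0],
    [[0.025,0.01,0.45],0,0],
    [[0.025,0.01,0.52],0,0],
    [[0.025,0.01,0.57],0,0],
    [[0.025,0.01,0.57],0,0],
    [[0.025,0.01,0.57],0,0]
  ]
}}

```text
time: 8.6
eef_pos: [460.8, 114.2, 121.7]
ee_rot: [[-0.071, -0.998, -0.0], [-0.998, 0.071, -0.0], [0.0, 0.0, -1.0]]
contact_force: [0.4, 0.1, 0.3]
finger_gap: 0.499
grasp_force: 0.0
```

{"api": "jog_arm", "payload": {
  "rows": [
    [[0,0,0],0,-0.3],
    [[0,0,0],0,-0.5],
    [[0,0,0],0,-0.7],
    [[0,0,0],0,-1],
    [[0,0,0],0,-1],
    [[0,0,0],0,-1]
  ],
  "force": 20
}}

```text
time: 9.2
eef_pos: [462.7, 114.2, 122.5]
ee_rot: [[-0.071, -0.997, 0.004], [-0.997, 0.071, -0.0], [-0.0, -0.004, -1.0]]
contact_force: [6.2, -0.4, -1.6]
finger_gap: 0.136
grasp_force: 20.8
```

Run:
```python
from fit import *
for i in range(2):
    w=capture("wrist"); s=r.observe(); print(s["time"],s["contact_force"],s["ft_torque"],s["finger_gap"],s["grasp_force"],s["eef_pos"])
pickle.dump(w,open("w.pkl","wb")); save(w,"pics/w5.png")
```

```text
9.25 [ 4.73542253  1.0965059  -1.19476826] [-0.12815316 -1.02173123  0.00412163] 0.138332517766638 20.750419917167164 [462.75923161 114.15108339 122.52942619]
9.3 [ 5.59490611 -0.95259552 -1.97350766] [-0.17948576 -0.96790858 -0.0614888 ] 0.13741109398680887 20.75088071404025 [462.74222013 114.15790807 122.50969594]
```

View pics/w5.png

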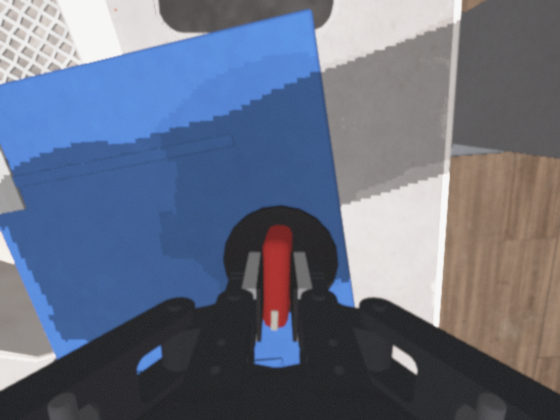

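The wing is gripped between the pads (opening 11.7 mm, as expected). Next I'll press down in small steps and watch the force.

{"api": "jog_arm", "payload": {
  "rows": [
    [[0,0,0.01],0,-1],
    [[0,0.0,0.02],0,-1],
    [[0,0.0,0.03],0,-1],
    [[0,0.0,0.04],0,-1],
    [[0,0.0,0.04],0,-1]
  ]
}}

```text
time: 9.8
eef_pos: [461.3, 113.9, 115.1]
ee_rot: [[-0.071, -0.997, 0.002], [-0.997, 0.071, -0.0], [0.0, -0.002, -1.0]]
contact_force: [-0.2, -2.2, 8.2]
finger_gap: 0.138
grasp_force: 19.3
```

{"api": "jog_arm", "payload": {
  "rows": [
    [[0,0.0,0.01],0,-1],
    [[0,0.002,0.02],0,-1],
    [[0,0.002,0.02],0,-1]
  ]
}}

```text
time: 10.1
eef_pos: [460.5, 113.9, 111.2]
ee_rot: [[-0.071, -0.997, 0.002], [-0.997, 0.071, -0.0], [0.0, -0.002, -1.0]]
contact_force: [-2.5, -2.7, 10.7]
finger_gap: 0.134
grasp_force: 19.5
```

{"api": "jog_arm", "payload": {
  "rows": [
    [[0,0.002,0.01],0,-1],
    [[0,0.005,0.02],0,-1],
    [[0,0.005,0.02],0,-1]
  ]
}}

```text
time: 10.4
eef_pos: [459.8, 113.8, 107.6]
ee_rot: [[-0.071, -0.997, 0.002], [-0.997, 0.071, -0.001], [0.0, -0.002, -1.0]]
contact_force: [-2.8, -3.5, 12.4]
finger_gap: 0.133
grasp_force: 19.5
```

{"api": "jog_arm", "payload": {
  "rows": [
    [[0,0.002,0.01],0,-1],
    [[0,0.002,0.01],0,-1]
  ]
}}

```text
time: 10.6
eef_pos: [459.5, 113.8, 105.9]
ee_rot: [[-0.071, -0.997, 0.003], [-0.997, 0.071, -0.001], [0.001, -0.003, -1.0]]
contact_force: [-3.7, -3.3, 13.9]
finger_gap: 0.138
grasp_force: 19.8
```

{"api": "jog_arm", "payload": {
  "rows": [
    [[0,0.002,0.01],0,-1],
    [[0,0.002,0.01],0,-1]
  ]
}}

```text
time: 10.8
eef_pos: [459.5, 113.9, 105.1]
ee_rot: [[-0.071, -0.997, 0.004], [-0.997, 0.071, -0.0], [0.0, -0.004, -1.0]]
contact_force: [-5.7, -5.3, 22.7]
finger_gap: 0.131
grasp_force: 21.2
```

Run:
```python
from fit import *
p=np.load("p2.npy")
c=capture("scene"); s=r.observe(); print(s["contact_force"],s["eef_pos"])
I=cv2.resize(c["frame"][160:240,170:270],(750,600),interpolation=cv2.INTER_CUBIC)
for q,col in((.1,(255,0,0)),(0,(0,255,0))):
    u=(proj(c,lid(p,LT,q)[1:])-[170,160])*7.5; print(q,u.round().tolist())
    cv2.polylines(I,[u.round().astype(int)],False,col,1)
cv2.imwrite("pics/s3.png",np.ascontiguousarray(I[...,::-1]))
```

```text
[-6.19822104 -4.3779643  22.62538749] [459.49837487 113.88743836 105.11956077]
0.1 [[781.0, 291.0], [479.0, 469.0], [63.0, 274.0]]
0 [[780.0, 292.0], [479.0, 511.0], [67.0, 314.0]]
```

View pics/s3.png

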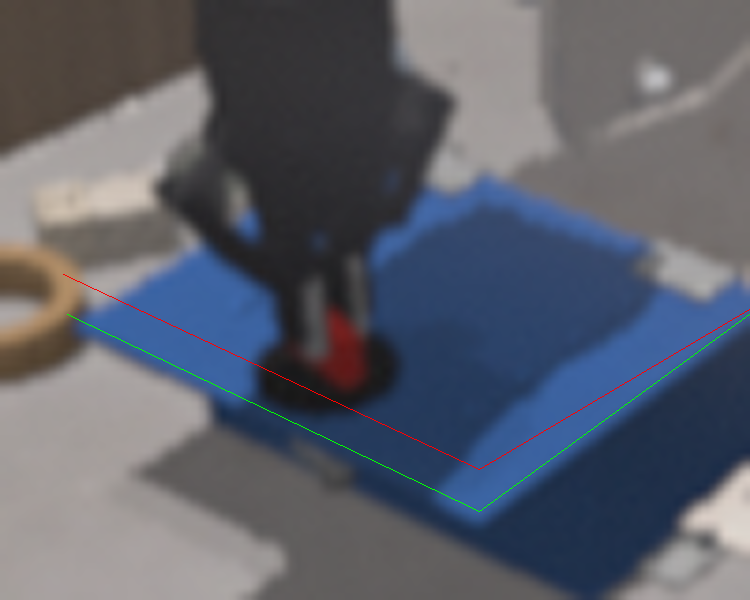

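The lid edge lies on the level line, and the force jumped from 14 to 23 N within 0.8 mm, so the stop is met. Now I turn clockwise while holding it down.

{"api": "jog_arm", "payload": {
  "rows": [
    [[0,0,0],0.12,-1],
    [[0,0,0],0.24,-1],
    [[0,0,0],0.36,-1],
    [[0,0,0],0.48,-1],
    [[0,0,0],0.6,-1],
    [[0,0,0],0.6,-1]
  ]
}}

```text
time: 11.45
eef_pos: [458.4, 114.3, 105.1]
ee_rot: [[-0.517, -0.856, 0.002], [-0.856, 0.517, 0.001], [-0.002, -0.001, -1.0]]
contact_force: [-10.0, -4.0, 25.5]
finger_gap: 0.134
grasp_force: 21.6
```

Run:
```python
from fit import *
s=r.observe(); print(s["time"],s["contact_force"],s["ft_torque"],s["finger_gap"],s["grasp_force"],s["eef_pos"])
```

```text
11.45 [-9.96339151 -3.96846122 25.5177495 ] [-0.63866964  2.03685159 -0.07977423] 0.13350075741996068 21.56782865524292 [458.35253411 114.27674239 105.07340571]
```

{"api": "jog_arm", "payload": {
  "rows": [
    [[0.005,0.008,0],0.12,-1],
    [[0.005,0.008,0],0.24,-1],
    [[0.005,0.008,0],0.36,-1],
    [[0.005,0.008,0],0.48,-1],
    [[0.005,0.008,0],0.6,-1],
    [[0.005,0.008,0],0.72,-1],
    [[0.005,0.008,0],0.84,-1],
    [[0.005,0.008,0],0.96,-1],
    [[0.005,0.008,0],0.96,-1]
  ]
}}

```text
time: 12.35
eef_pos: [457.2, 115.7, 105.0]
ee_rot: [[-0.963, -0.27, 0.003], [-0.27, 0.963, 0.004], [-0.004, 0.003, -1.0]]
contact_force: [-6.7, 2.4, 21.7]
finger_gap: 0.138
grasp_force: 21.2
```

Run:
```python
from fit import *
s=r.observe(); print(s["time"],s["contact_force"],s["ft_torque"],s["finger_gap"],s["grasp_force"],s["eef_pos"])
```

```text
12.35 [-6.74838026  2.42596512 21.7313197 ] [ 0.59795044  1.4916231  -0.02683335] 0.13768257217672306 21.22321754693985 [457.16513307 115.71737036 105.03392025]
```

{"api": "jog_arm", "payload": {
  "rows": [
    [[0,0,0],0.1,-1],
    [[0,0,0],0.2,-1],
    [[0,0,0],0.2,-1]
  ]
}}

```text
time: 12.65
eef_pos: [457.1, 116.1, 105.0]
ee_rot: [[-0.993, -0.117, 0.003], [-0.117, 0.993, 0.005], [-0.003, 0.005, -1.0]]
contact_force: [-7.8, 5.4, 22.1]
finger_gap: 0.132
grasp_force: 21.2
```

Run:
```python
from fit import *
s=r.observe(); print(s["time"],s["contact_force"],s["ft_torque"],s["finger_gap"],s["grasp_force"],s["ee_rot"][:,1])
```

```text
12.65 [-7.83153513  5.42215639 22.12383647] [0.90988569 1.43312921 0.03983091] 0.13168247963152405 21.195222437381744 [-0.11704528  0.99311629  0.00452065]
```

{"api": "jog_arm", "payload": {
  "rows": [
    [[0,0,0],0.08,-1],
    [[0,0,0],0.12,-1],
    [[0,0,0],0.12,-1]
  ]
}}

```text
time: 12.95
eef_pos: [457.2, 116.2, 105.0]
ee_rot: [[-1.0, -0.026, 0.003], [-0.026, 1.0, 0.005], [-0.003, 0.005, -1.0]]
contact_force: [-6.6, 4.2, 21.0]
finger_gap: 0.131
grasp_force: 41.3
```

Run:
```python
from fit import *
s=r.observe(); print(s["time"],s["contact_force"],s["ft_torque"],s["finger_gap"],s["grasp_force"],s["ee_rot"][:,1])
```

```text
12.95 [-6.61328613  4.17201465 21.00282885] [0.86022389 1.37574589 0.9693962 ] 0.1311530951692179 41.293265889398754 [-0.02629252  0.99964322  0.00470481]
```

The moment rose to 0.97 N m and the pad force doubled, so the wing is at its end stop. I'll ease the twist off, open the fingers and withdraw.

{"api": "jog_arm", "payload": {
  "rows": [
    [[0,0,0],-0.09,-1],
    [[0,0,0],-0.09,-0.7],
    [[0,0,0],-0.09,-0.3],
    [[0,0,0],-0.09,0],
    [[0,0,0],-0.09,0],
    [[0,0,0],-0.09,0]
  ]
}}

```text
time: 13.55
eef_pos: [456.5, 114.0, 101.3]
ee_rot: [[-0.996, -0.094, -0.001], [-0.094, 0.996, -0.0], [0.001, -0.0, -1.0]]
contact_force: [-0.5, -0.3, -0.8]
finger_gap: 0.497
grasp_force: 0.0
```

{"api": "jog_arm", "payload": {
  "rows": [
    [[0,0,-0.05],0,0],
    [[0,0,-0.15],0,0],
    [[0,0,-0.35],0,0],
    [[0,0,-0.6],0,0],
    [[0,0,-0.6],0,0],
    [[0,0,-0.6],0,0]
  ]
}}

```text
time: 14.15
eef_pos: [457.6, 114.4, 223.6]
ee_rot: [[-0.996, -0.094, 0.003], [-0.094, 0.996, 0.001], [-0.003, 0.0, -1.0]]
contact_force: [1.7, 0.2, -0.3]
finger_gap: 0.503
grasp_force: 0.0
```

Run:
```python
from fit import *
p=np.load("p2.npy")
c=capture("scene"); w=capture("wrist"); s=r.observe(); print(s["time"],s["contact_force"],s["eef_pos"])
I=cv2.resize(c["frame"][170:240,180:260],(400,350),interpolation=cv2.INTER_CUBIC)
for q,col in((.08,(255,0,0)),(0,(0,255,0))):
    u=(proj(c,lid(p,LT,q)[1:])-[180,170])*5
    cv2.polylines(I,[u.round().astype(int)],False,col,1)
J=cv2.resize(w["frame"],(400,300)); J=np.vstack([J,np.zeros((50,400,3),np.uint8)])
cv2.imwrite("pics/f.png",np.ascontiguousarray(np.hstack([I,J])[...,::-1]))
```

```text
14.25 [-0.16141721 -0.50316161 -0.11674155] [456.35289121 114.10336349 221.13367824]
```

View pics/f.png

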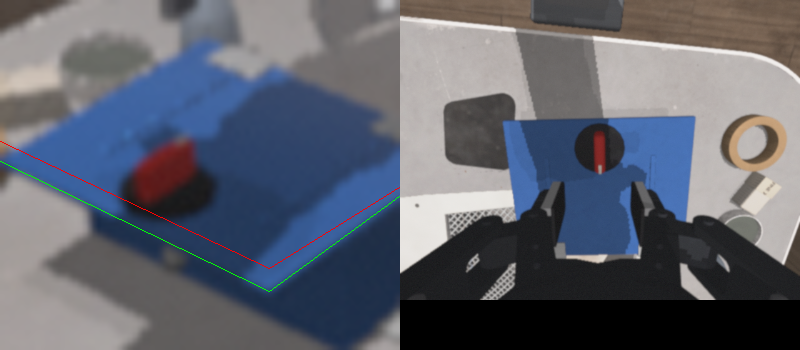

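The picture shows the lid staying down along the level line. The wing points at the case (right half, (600,150)), the arm is clear of it, and the bystanders look untouched.

```bash
python3 -c "
from workcell import r
print(r.close_job())"
```

```text
the job is handed in; nothing more can be done
None
```

The lid is shut on its stop and locked with the wing turned a quarter turn clockwise to its end. In the last picture it stayed down by itself with the arm clear, and the job was handed in at about 14 s.

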